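# Lock the crimping press's hinge pin with its R-clip

## Task

The lever of the bench crimping press hangs on a hinge pin that has been left part-way out and a little turned. Slide the pin fully home, then take the larger of the two R-clips out of the parts stand and press its straight leg down through the cross-hole in the pin's free end, bringing the hole upright, until the bent leg rides over the pin and snaps in round it. Feel for the hole and work gently, without forcing the pin or the clip, and leave the smaller clip and everything else where it is.

Things in the scene. Friction and masses are not known exactly. Their poses are not given: they have to be found in the camera images.
- crimp_press: Fixed grey hand-lever crimping press, base 190 x 110 x 12 mm, up to 120 mm high. Two upright ears, each 8 mm thick, outer faces at y = -22 and 22 mm, tops at 96 mm, carry dark lever and steel hinge pin. Origin on the worktop midway between the ears, below the pin; x along the lever from the ram (in front) to its rubber grip, y along the pin from head to free end, z up.
- head_home (a point): Point fixed in the press: where the middle of the outer face of the pin's head (30 mm across, 6 mm thick) comes to lie when the pin is home, on the pin's axis, 28 mm from the press's middle towards -y, 80 mm above the worktop. The head starts farther out along press -y, by the value of joint clevis_pin.
- clevis_pin (a joint): How far the 20 mm thick hinge pin is drawn out along press -y, m: 0 = fully home, head against the ear (hard stop). Starts at 0.012 to 0.024, its cross-hole hidden in the ear. It slides with about 2.5 N and stays where it is left; over 35 N would bruise it.
- pin_seat (a point): Point fixed in the press on the pin's axis, in the middle of the cross-hole once the pin is home: press y = 28 mm, 80 mm above the worktop. The hole is 6.2 mm wide, goes right through the pin and has almost sharp edges. Ear and washer end 4 mm short of it (y = 24 mm), the pin's free end is at y = 42 mm.
- pin_top (a point): Point fixed in the press on the round top of the pin, 10 mm above pin_seat: the hole's mouth is here only when upright. The pin was left turned on its axis by 0.20 to 0.46 rad, not measured: the mouth is 2 to 4.4 mm from here towards the ram (press -x), to be felt for. It turns stiffly (0.03 N m): a leg hooked 5 to 7 mm into the mouth and led back past the axis turns it upright.
- r_clip: The larger R-clip, 5 mm steel wire, 86 mm tall, upright in a slot of the stand. Origin: middle of its double-coil eye, a flat ring 24 mm across, 10 mm thick along the clip's y (pinch it there from above), starting 79 mm above the worktop. z up; straight leg down at x = -6 mm; bent leg on the +x side. Goes on the pin either way round, its y along the pin.
- r_clip_tip (a point): Blunt lower end of the larger clip's straight leg (x = -6, z = -74 mm from the eye; flat 4.4 mm across, 5 mm just above). It starts 27 mm deep in the stand's slot: lift straight up. The bent leg's flared foot ends 10 mm higher.
- r_clip_waist (a point): Point on the middle line of the larger clip's straight leg, 42 mm below the eye's middle: it is on the pin's axis (at pin_seat) when the clip is seated, with the pin in the bow of the bent leg and the eye's middle 122 mm above the worktop.
- r_clip_leg (a joint): How far the larger clip's springy bent leg is spread, rad: 0 = relaxed, also when seated; about 0.1 while it rides over the pin, which takes a push of about 5 N. Over 25 N on the pin would bend the clip.
- parts_stand: Fixed grey plastic stand, block 60 x 120 x 32 mm on a foot 70 x 152 mm, with two slots, 72 mm apart along its y, one clip in each; which clip is in which slot varies. Origin under its middle, z up.
- spare_clip: Smaller R-clip for another pin, 3 mm wire, 59 mm tall, in the stand's other slot. Origin near its eye, 57 mm above the worktop. Leave it.
- vial_bottle: White bottle with a white cap, 40 mm across, 85 mm tall, to the right of the press. Origin under its middle. Leave it.
- bench_timer: Small white timer, 42 x 66 x 57 mm, behind the stand. Origin under its middle. Leave it.

How it is judged (in metres and radians):
On the way, in this order (a step that is already met when the one before it is completed fails the run):
1. the pin is pushed fully home (value of joint clevis_pin below 0.0015 m), for 0.2 s.
2. the larger clip has been lifted out of the stand and brought to the pin (distance between r_clip_waist and pin_seat below 0.1 m and height (world z) of r_clip above 0.11 m), for 0.1 s.
At the end, for the whole second after the job is handed in: The pin is home (within 2 mm), the larger clip is seated on it: its waist point within 4.5 mm of the pin seat, standing up within 0.5 rad, its bent leg sprung back round the pin (below 0.05 rad), at rest and let go (value of joint clevis_pin below 0.002 m and distance between r_clip_waist and pin_seat below 0.0045 m and angle between the z axis of r_clip and the z axis of crimp_press, either way round below 0.5 rad and value of joint r_clip_leg below 0.05 rad and linear speed of r_clip below 0.01 m/s); the robot touches nothing.
It fails at once if the clip is forced against the pin or press with over 25 N (contact force between r_clip and crimp_press above 25 N).
It fails at once if the gripper or arm presses on the pin or press with over 35 N (contact force between any of the fingers, the arm and crimp_press above 35 N).
It fails at once if the smaller clip, the bottle or the timer is moved by over 30 mm (distance of any of spare_clip, vial_bottle, bench_timer from where it was at the start of the episode above 0.03 m).
It also fails if it takes over 72 s, if anything falls off the work surface, if the arm or the gripper's body presses on something with over 40 N, if the wrist force passes 120 N, or if a joint passes its speed limit or range.

## Robot

A 6-joint arm with a two-finger parallel gripper is mounted at the origin on a cart in front of the work surface, level with it; the furniture and walls round the work are solid. World frame = base frame: x ahead of the robot, y to its left, z up, the work surface at z = 0. Lengths are in mm, angles in rad, forces in N, time in s.
With the tool pointing down it reaches from about 425 to 925 mm from the base axis. Payload 12.5 kg.
Tool frame: the origin (TCP) lies on the centre line of the jaws, within the pads' length; the fingertips stand 8 mm ahead of it and the grasp point (between the pads) lies 11 mm behind it (env.tcp_to_tips is the distance from the TCP to the fingertips, in mm); z points along the fingers, y is the line along which they close (so a half turn about z gives the same grasp; the last joint's range is limited). The gripper opens to 85 mm and grips with 20 to 120 N. Pads are 22 mm wide; open, the fingers measure 114 mm over their backs; the gripper's body (76 mm by 85 mm) begins 54 mm behind the grasp point. The pads swing forward as they close: fully open they stand 13 mm farther back than shut.
Start: joints at [-1.257, 0.491, 1.559, -0, 1.092, -0.106], TCP at [254.76, -570.738, 239.327] pointing down, gripper open.
Joint ranges: [-3.1, 3.1], [-0.84, 2.19], [0.05, 2.79], [-1.13, 4.28], [0.06, 2.93], [-2.69, 2.69]. Speed limits (rad/s): [2.22, 2.22, 2.79, 3.14, 3.14, 3.14].

## Interface

Orientations are given as a unit quaternion [w, x, y, z].
In Python, from workcell import env gives the robot as it stands. The module is installed in compiled form; this text tells all that it offers.
- The arm moves only by the tool send_rows, never from a script. Its argument "steps" is a list of rows, each a list of 7 numbers: the turn, a rotation vector about the tool's x, y, z in rad, then the shift along the tool's x, y, z in m, then the opening in per cent of the stroke, from 0 (shut) to 100 (fully open). In form: [[rx, ry, rz, x, y, z, claw], ...]. A call has 1 to 5 rows; each row is the pose to reach, as a shift and turn from the pose commanded when the call began, along the tool's axes at that moment; what a row does not reach only later rows make up. A row lasts 1/10 s, in which the tool goes at most 50 mm and 8.59 degrees, less where a joint would pass 70% of its speed; a pose out of reach is approached as far as the arm can. A call with a gripper value outside its range is refused whole. The fingers move at their own pace and stop on an object; "force" is the grip in N (left out, the last holds). Time passes only in rows, so rows that repeat a pose let the fingers close. It gives the time, the measured TCP pose, the force, the opening and the grip force at its end, in the units of the state.
- env.sense(): the state, without advancing time (a new reading comes with each control period).
- env.get_image(name): name is "side" or "top" or "wrist"; returns a dict with "img" (400x640x3 uint8, red, green, blue), "vfov" (degrees; the focal length in pixels is half the picture's height over the tangent of half this angle, whatever the lens; pixels are square), "cx", "cy" (the principal point, pixels), "k1" (the pictures are not rectified: a ray, as slopes to the right and down, at radius r is drawn at 1 + k1 r^2 times it, then the intrinsics apply), "camera_from_world" (4x4, takes a point from world to camera coordinates); the wrist camera has in their place "T_tool_cam" (4x4, takes a point from camera to tool coordinates, whose origin is the TCP and whose axes are the flange's). Camera axes: x right, y up, looking along -z (the intrinsics and any distortion apply to the point x, -y, -z); pixel columns grow to the right and rows downward; lengths in mm; the calibration is good to about 2 mm. A picture is of the moment at which its call begins: read the wrist's pose just before it. There is no depth.
- env.sign_off(): hands the job in; it is judged then, once.
The state is a dict: "time": time; "q": joint angles; "joint_vel": joint speeds; "joint_efforts": joint torques, N m; "eef_pos": TCP position; "tcp_rot": TCP orientation; "ft_force": force on the tool from outside, world axes, zero at the start; "moment": the same for the moment, N m; "finger_gap": finger opening in mm; "grasp_force": force on a finger pad.
Only numpy, scipy, OpenCV 4.12 (cv2) and the standard library are available. Lean on these libraries where they do the work, as an engineer would, in place of code of your own. Each camera call takes 0.05 s, during which the arm holds its last target. There are 200 camera calls.

## Working session

There is one attempt and no reset: what is moved stays moved. The work goes in short steps, Python scripts to look and compute and a tool call to move; the robot and the scene stay as the last step left them, time stands still between calls to the robot, and variables do not carry over. Pictures are saved under pics/ and viewed, at most 10 in all, crops included, and the job is handed in when it is done.

Besides the shell and the picture viewer there is one more tool, called after "Request:" as name(argument=value, ...), one argument or row to a line, values as JSON. send_rows: Moves the arm, as the interface text tells. Its arguments: {"type":"object","properties":{"steps":{"type":"array","items":{"type":"array","items":{"type":"number"}}},"force":{"type":"number"}},"required":["steps"]}

```bash
mkdir -p pics; cat > h.py <<'E'
import numpy as np, cv2
from scipy.spatial.transform import Rotation as R
from workcell import env
def pose():
    s=env.sense(); w,x,y,z=s["tcp_rot"]
    T=np.eye(4); T[:3,:3]=R.from_quat([x,y,z,w]).as_matrix(); T[:3,3]=s["eef_pos"]; return T
def shot(name,fn=None):
    T=pose(); d=env.get_image(name); d["name"]=name
    d["W2C"]=np.array(d["camera_from_world"]) if "camera_from_world" in d else np.linalg.inv(T@np.array(d["T_tool_cam"]))
    if fn: cv2.imwrite("pics/"+fn,d["img"][...,::-1])
    np.savez("last_"+name,**d); return d
def f(d): return d["img"].shape[0]/2/np.tan(np.radians(float(d["vfov"]))/2)
def proj(d,P):
    p=(d["W2C"]@np.append(P,1))[:3]; s=np.array([p[0],-p[1]])/-p[2]
    s=s*(1+float(d["k1"])*(s@s)); return s*f(d)+[float(d["cx"]),float(d["cy"])]
def ray(d,uv):
    m=(np.array(uv,float)-[float(d["cx"]),float(d["cy"])])/f(d); s=m.copy()
    for _ in range(20): s=m/(1+float(d["k1"])*(s@s))
    C=np.linalg.inv(d["W2C"]); return C[:3,3],C[:3,:3]@np.array([s[0],-s[1],-1])
def onz(d,uv,z):
    o,v=ray(d,uv); return o+v*(z-o[2])/v[2]
def tri(*a):
    A=np.zeros((3,3));b=np.zeros(3)
    for d,uv in a:
        o,v=ray(d,uv); v=v/np.linalg.norm(v); M=np.eye(3)-np.outer(v,v); A+=M;b+=M@o
    return np.linalg.solve(A,b)
def load(n): return dict(np.load(f"last_{n}.npz",allow_pickle=True))
E
python3 - <<'E'
from h import *
a=shot("side"); b=shot("top")
cv2.imwrite("pics/a.png",np.vstack([a["img"],b["img"]])[...,::-1][:, :])
cv2.imwrite("pics/side.png",a["img"][...,::-1]);cv2.imwrite("pics/top.png",b["img"][...,::-1])
for d in(a,b): print(np.linalg.inv(d["W2C"]).round(2),d["vfov"],d["k1"])
print(env.sense(),env.tcp_to_tips)
E
```

```text
[[-9.9000e-01  7.0000e-02 -8.0000e-02  5.0957e+02]
 [-1.0000e-01 -5.0000e-01  8.6000e-01  7.8383e+02]
 [ 2.0000e-02  8.7000e-01  5.0000e-01  5.4440e+02]
 [ 0.0000e+00  0.0000e+00  0.0000e+00  1.0000e+00]] 47.455152545184234 -0.040384156997891635
[[ 1.00000e-02  9.90000e-01 -1.20000e-01  4.09270e+02]
 [-1.00000e+00  1.00000e-02 -0.00000e+00 -4.32200e+01]
 [-0.00000e+00  1.20000e-01  9.90000e-01  1.27802e+03]
 [ 0.00000e+00  0.00000e+00  0.00000e+00  1.00000e+00]] 44.08588331063934 -0.007438408759662194
{'time': 0.1, 'q': array([-1.25657880e+00,  4.91514649e-01,  1.55938593e+00, -5.66900025e-06,
        1.09172326e+00, -1.05587536e-01]), 'joint_vel': array([-1.02088815e-03, -2.39847634e-03, -1.22144886e-05, -1.34365820e-03,
       -9.07439584e-04,  2.83774699e-05]), 'joint_efforts': array([ 2.14605992e-03, -6.19447875e+01, -2.62024033e+01, -6.92176718e-05,
        2.94517704e-03, -2.38524029e-05]), 'eef_pos': array([ 254.7053446 , -570.53243915,  238.7775158 ]), 'tcp_rot': array([-5.12529753e-04,  9.78050825e-01,  2.08365825e-01, -5.61877846e-05]), 'ft_force': array([-0.5037812 ,  0.28246217,  0.0865891 ]), 'moment': array([-0.03216463,  0.00156106,  0.01740823]), 'grasp_force': 0.0, 'finger_gap': 85.65060304803852} 8.0
```

View pics/side.png

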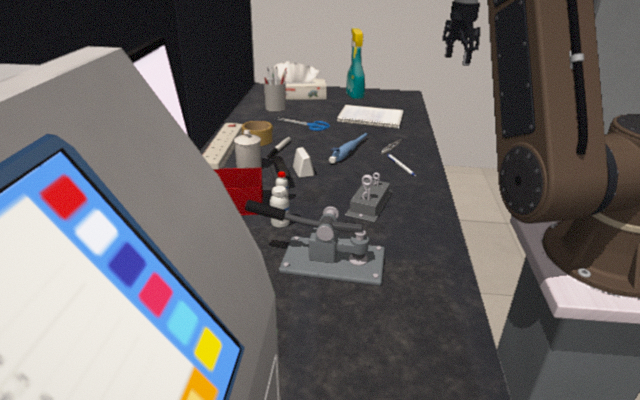

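View pics/top.png

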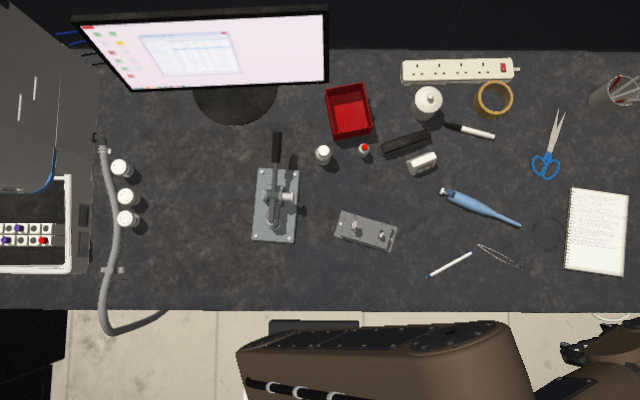

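The side view shows the press at about (330,255), with the stand and its clips at about (370,195). The top view shows the press base at about (275,205), with its lever pointing up (+x) and the pin head on the right (-y). The stand is at about (365,230). I'll enlarge both.

```bash
python3 - <<'E'
from h import *
a=load("side");b=load("top")
ca=cv2.resize(a["img"][165:290,260:420],None,fx=3.75,fy=3.75,interpolation=cv2.INTER_CUBIC)
cb=cv2.resize(b["img"][125:260,240:410],None,fx=4.2,fy=4.2,interpolation=cv2.INTER_CUBIC)
cv2.imwrite("pics/top_c.png",cb[...,::-1]); cv2.imwrite("pics/side_c.png",ca[...,::-1])
for uv in [(258,168),(300,171),(297,243),(252,240)]: print(onz(b,uv,12).round(1))
E
```

```text
[644.3 133.1  12. ]
[637.1  23.7  12. ]
[450.5  28.9  12. ]
[457.3 144.1  12. ]
```

View pics/top_c.png

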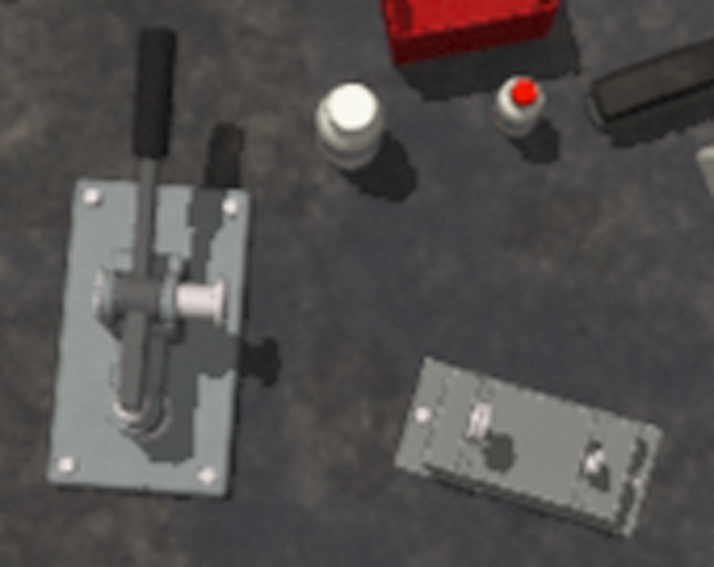

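View pics/side_c.png

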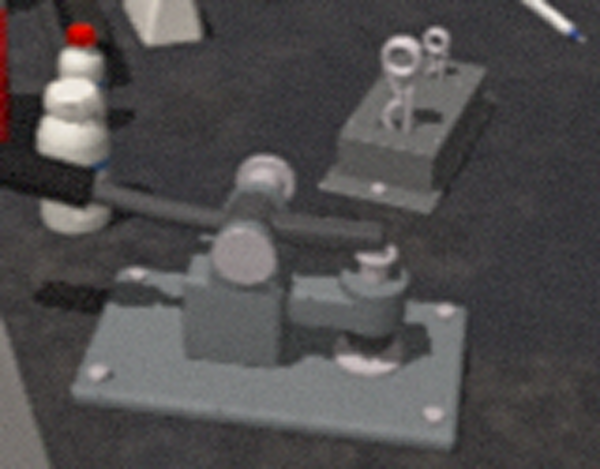

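Crop pixels: press base corners (78,181), (250,190), (226,496), (50,484). The pin runs from the head at (222,302) to the free end at (105,293). The larger clip's eye is at (480,420) and the spare's is at (597,460). In the side view the straight leg is on the right, which is world -x.

```bash
python3 - <<'E'
from h import *
a=load("side");b=load("top")
B=lambda x,y:(240+(x+.5)/4.2-.5,125+(y+.5)/4.2-.5)
A=lambda x,y:(260+(x+.5)/3.75-.5,165+(y+.5)/3.75-.5)
C=[onz(b,B(*p),12) for p in [(78,181),(250,190),(226,496),(50,484)]]
for c in C: print("corner",c.round(1))
x=(C[0]-C[3]+C[1]-C[2])[:2]; print("yaw",np.arctan2(x[1],x[0]), "ctr",np.mean(C,0).round(1), np.linalg.norm(x)/2)
for n,p in dict(head=(222,302),free=(105,293)).items(): print(n,onz(b,B(*p),80).round(1),onz(b,B(*p),90).round(1))
print("eye",tri((b,B(480,420)),(a,A(403,55))).round(1),onz(b,B(480,416),91).round(1))
S=[onz(b,B(*p),0) for p in [(429,358),(660,430)]]; s=S[1]-S[0]; print("stand",np.degrees(np.arctan2(s[1],s[0])),S)
print("free face side tri",tri((a,A(245,255)),(b,B(98,293))).round(1))
print("bottle",onz(b,B(352,108),85).round(1))
T=pose();print(T.round(3));w=shot("wrist");print(np.array(w["T_tool_cam"]).round(3),w["vfov"])
E
```

```text
corner [645.1 132.6  12. ]
corner [640.1  25.9  12. ]
corner [451.2  38.   12. ]
corner [457.7 145.3  12. ]
yaw -0.06586653955759962 ctr [548.5  85.5  12. ] 188.58471119144855
head [561.5  37.6  80. ] [560.2  37.   90. ]
free [566.3 105.9  80. ] [565.  104.6  90. ]
eye [ 491.8 -112.4   80. ] [ 495.2 -111.9   91. ]
stand -107.02532446585495 [array([537.53448226, -85.60070357,   0.        ]), array([ 493.8957554 , -228.11123176,    0.        ])]
free face side tri [564.1 109.7  82.1]
bottle [676.  -37.2  85. ]
[[ 9.13000e-01  4.08000e-01 -0.00000e+00  2.54705e+02]
 [ 4.08000e-01 -9.13000e-01  1.00000e-03 -5.70532e+02]
 [ 0.00000e+00 -1.00000e-03 -1.00000e+00  2.38778e+02]
 [ 0.00000e+00  0.00000e+00  0.00000e+00  1.00000e+00]]
[[   0.       0.958    0.287   72.394]
 [   1.      -0.      -0.       1.639]
 [  -0.       0.287   -0.958 -135.045]
 [   0.       0.       0.       1.   ]] 68.75510011935114
```

Request:
send_rows(
  steps=[
    [0,0,0,0.193,-0.143,0,0],
    [0,0,0,0.193,-0.143,0,0],
    [0,0,0,0.193,-0.143,0,0],
    [0,0,0,0.193,-0.143,0,0],
    [0,0,0,0.193,-0.143,0,0],
  ],
)

```text
time: 0.65
eef_pos: [373.4, -359.1, 239.3]
tcp_rot: [-0.0, 0.978, 0.209, -0.0]
ft_force: [0.7, -0.5, -0.3]
finger_gap: 12.5
grasp_force: 0.0
```

Request:
send_rows(
  steps=[
    [0,0,0.12,0.193,-0.143,0,0],
    [0,0,0.24,0.193,-0.143,0,0],
    [0,0,0.36,0.193,-0.143,0,0],
    [0,0,0.485,0.193,-0.143,0,0],
    [0,0,0.485,0.193,-0.143,0,0],
  ],
)

```text
time: 1.15
eef_pos: [491.4, -150.0, 239.3]
tcp_rot: [-0.0, 0.999, -0.034, 0.0]
ft_force: [1.3, -0.6, -0.4]
finger_gap: 0.1
grasp_force: 0.0
```

```bash
cat > go.py <<'E'
# usage: go.py x y z phi -> tool-frame shift (mm) and rz to a downward pose
import sys; from h import *
x,y,z,p=map(float,sys.argv[1:]); T=pose()
s=env.sense(); print("t",s["time"],"at",T[:3,3].round(1),"phi",round(np.arctan2(T[1,0],T[0,0]),3),"F",s["ft_force"].round(1),"gap",round(s["finger_gap"],1))
print("shift",(T[:3,:3].T@(np.array([x,y,z])-T[:3,3])).round(1))
Rd=np.array([[np.cos(p),np.sin(p),0],[np.sin(p),-np.cos(p),0],[0,0,-1]])
print("rotvec",R.from_matrix(T[:3,:3].T@Rd).as_rotvec().round(3))
E
python3 go.py 562 -25 200 -0.066
python3 - <<'E'
from h import *
w=shot("wrist","w1.png")
E
```

```text
t 1.15 at [ 491.4 -150.   239.3] phi -0.069 F [ 1.3 -0.6 -0.4] gap 0.1
shift [  61.8 -129.5   39.3]
rotvec [-0.    -0.    -0.003]
```

View pics/w1.png

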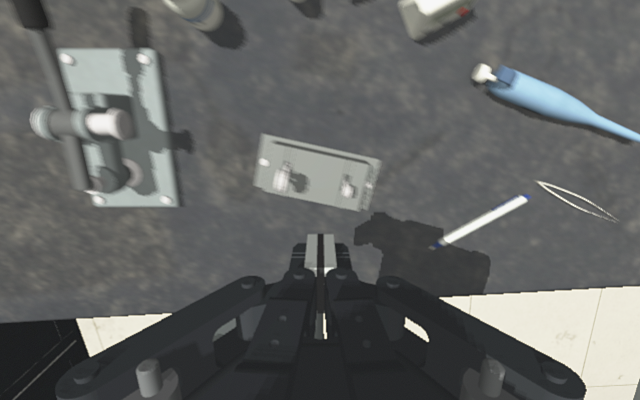

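The wrist image shows the pin at about (80,122) with its head on the right, the larger clip at (283,178) and the spare at (348,185). The arm goes over the press next for a settled close look.

Request:
send_rows(
  steps=[
    [0,0,0,0.018,-0.049,0,0],
    [0,0,0,0.036,-0.098,0,0],
    [0,0,0,0.054,-0.147,0,0],
    [0,0,0,0.06,-0.19,0,0],
    [0,0,0,0.06,-0.19,0,0],
  ],
)

```text
time: 1.7
eef_pos: [563.5, 38.2, 238.9]
tcp_rot: [-0.0, 1.0, -0.03, -0.0]
ft_force: [-0.2, -1.1, -0.3]
finger_gap: 0.3
grasp_force: 0.0
```

Request:
send_rows(
  steps=[
    [0,0,0,0,0,0,0],
    [0,0,0,0,0,0,0],
    [0,0,0,0,0,0,0],
  ],
)

```text
time: 2.0
eef_pos: [562.8, 32.1, 239.3]
tcp_rot: [0.0, 0.999, -0.033, -0.0]
ft_force: [-0.7, 0.3, 0.3]
finger_gap: -0.1
grasp_force: 0.0
```

```bash
python3 go.py 562 -25 100 -0.066
python3 - <<'E'
from h import *
w=shot("wrist"); cv2.imwrite("pics/w2.png",cv2.resize(w["img"],(800,500),interpolation=cv2.INTER_CUBIC)[...,::-1])
E
```

```text
t 2.0 at [562.8  32.1 239.3] phi -0.067 F [-0.7  0.3  0.3] gap -0.1
shift [  3.1  57.  139.3]
rotvec [ 0.     0.    -0.001]
```

View pics/w2.png

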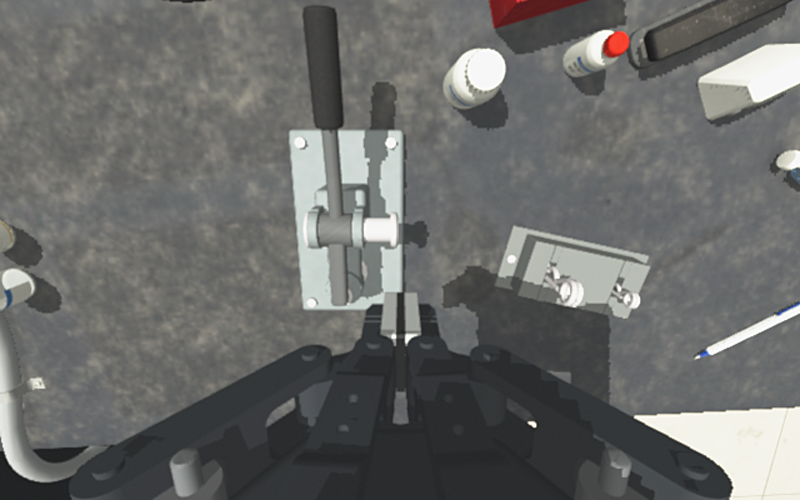

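The head's outer edge is at (400,230), the free end at (306,228), and the base corners at (290,130), (404,130) and (405,310). The larger clip's eye is at (570,291).

```bash
python3 - <<'E'
from h import *
w=load("wrist"); S=lambda x,y:((x+.5)/1.25-.5,(y+.5)/1.25-.5)
for n,p,z in [("headout",(400,230),80),("free",(306,228),80),("pinmidtop",(380,216),80),("pinmidbot",(380,243),80),("c",(290,130),12),("c",(404,130),12),("c",(405,310),12),("bolt",(300,143),14),("bolt",(391,143),14),("bolt",(311,302),14),("eye",(570,291),91),("eye",(570,291),79),("spare",(627,298),63),("s1",(515,226),0),("s2",(650,258),0)]:
    print(n,onz(w,S(*p),z).round(1))
E
```

```text
headout [559.9  30.6  80. ]
free [566.8 108.4  80. ]
pinmidtop [572.8  46.3  80. ]
pinmidbot [549.7  48.2  80. ]
c [646.7 129.2  12. ]
c [639.6  21.6  12. ]
c [451.8  32.4  12. ]
bolt [634.4 121.   14. ]
bolt [628.6  34.7  14. ]
bolt [469.1 133.1  14. ]
eye [ 500.3 -108.8   91. ]
eye [ 494.6 -114.5   79. ]
spare [ 476.3 -175.5   63. ]
s1 [535.5 -89.2   0. ]
s2 [ 490.1 -235.7    0. ]
```

Request:
send_rows(
  steps=[
    [0,0,0,0.001,0.047,0,0],
    [0,0,0,0.001,0.047,0.045,0],
    [0,0,0,0.001,0.047,0.09,0],
    [0,0,0,0.001,0.047,0.13,0],
    [0,0,0,0.001,0.047,0.16,0],
  ],
)

```text
time: 2.55
eef_pos: [560.1, -14.7, 77.2]
tcp_rot: [-0.0, 0.999, -0.034, -0.001]
ft_force: [0.8, -0.2, 0.4]
finger_gap: 0.4
grasp_force: 0.0
```

Request:
send_rows(
  steps=[
    [0,0,0,0,-0.005,0,0],
    [0,0,0,0,-0.012,0,0],
    [0,0,0,0,-0.018,0,0],
    [0,0,0,0,-0.022,0,0],
    [0,0,0,0,-0.025,0,0],
  ],
)

```text
time: 3.05
eef_pos: [563.0, 12.0, 80.6]
tcp_rot: [0.0, 0.999, -0.032, 0.001]
ft_force: [0.6, 0.1, -0.6]
finger_gap: 0.1
grasp_force: 0.0
```

Request:
send_rows(
  steps=[
    [0,0,0,0,-0.003,0,0],
    [0,0,0,0,-0.006,0,0],
    [0,0,0,0,-0.009,0,0],
    [0,0,0,0,-0.012,0,0],
    [0,0,0,0,-0.014,0,0],
  ],
)

```text
time: 3.55
eef_pos: [563.5, 25.4, 79.4]
tcp_rot: [0.0, 0.999, -0.033, 0.0]
ft_force: [0.1, -3.0, 2.6]
finger_gap: -0.0
grasp_force: 1.3
```

Request:
send_rows(
  steps=[
    [0,0,0,0,-0.002,0,0],
    [0,0,0,0,-0.004,0,0],
    [0,0,0,0,-0.006,0,0],
    [0,0,0,0,-0.007,0,0],
  ],
)

```text
time: 3.95
eef_pos: [564.0, 32.5, 79.3]
tcp_rot: [0.0, 0.999, -0.033, 0.0]
ft_force: [1.2, -1.8, 2.4]
finger_gap: -0.0
grasp_force: 1.3
```

Request:
send_rows(
  steps=[
    [0,0,0,0,-0.001,0,0],
    [0,0,0,0,-0.002,0,0],
    [0,0,0,0,-0.003,0,0],
    [0,0,0,0,-0.004,0,0],
  ],
)

```text
time: 4.35
eef_pos: [564.2, 36.4, 79.3]
tcp_rot: [0.0, 0.999, -0.033, 0.0]
ft_force: [0.8, -2.3, 1.7]
finger_gap: -0.1
grasp_force: 1.3
```

Request:
send_rows(
  steps=[
    [0,0,0,0,-0.001,0,0],
    [0,0,0,0,-0.002,0,0],
    [0,0,0,0,-0.002,0,0],
  ],
)

```text
time: 4.65
eef_pos: [564.3, 38.5, 79.3]
tcp_rot: [0.0, 0.999, -0.033, 0.0]
ft_force: [0.4, -0.3, 0.4]
finger_gap: -0.1
grasp_force: 0.6
```

Request:
send_rows(
  steps=[
    [0,0,0,0,-0.001,0,0],
    [0,0,0,0,-0.0015,0,0],
    [0,0,0,0,-0.002,0,0],
  ],
)

```text
time: 4.95
eef_pos: [564.4, 40.4, 79.2]
tcp_rot: [0.0, 0.999, -0.033, -0.0]
ft_force: [-0.2, -1.7, 1.8]
finger_gap: 0.0
grasp_force: 1.3
```

Request:
send_rows(
  steps=[
    [0,0,0,0,-0.0005,0,0],
    [0,0,0,0,-0.001,0,0],
    [0,0,0,0,-0.001,0,0],
  ],
)

```text
time: 5.25
eef_pos: [564.5, 41.4, 79.3]
tcp_rot: [0.0, 0.999, -0.033, 0.0]
ft_force: [0.5, -1.1, 1.3]
finger_gap: 0.0
grasp_force: 0.9
```

Request:
send_rows(
  steps=[
    [0,0,0,0,-0.0007,0,0],
    [0,0,0,0,-0.0015,0,0],
    [0,0,0,0,-0.0015,0,0],
  ],
)

```text
time: 5.55
eef_pos: [564.6, 42.8, 79.3]
tcp_rot: [0.0, 0.999, -0.033, 0.0]
ft_force: [0.7, -3.3, -0.1]
finger_gap: 0.3
grasp_force: 1.5
```

Request:
send_rows(
  steps=[
    [0,0,0,0,-0.0007,0,0],
    [0,0,0,0,-0.0015,0,0],
    [0,0,0,0,-0.0015,0,0],
  ],
)

```text
time: 5.85
eef_pos: [564.6, 43.1, 79.3]
tcp_rot: [0.001, 0.999, -0.032, -0.0]
ft_force: [0.4, -14.0, 0.9]
finger_gap: 0.1
grasp_force: 7.0
```

Force jumped to 14 N at y = 43.1, so the pin is home. I'll hold briefly, back off, rise and look.

Request:
send_rows(
  steps=[
    [0,0,0,0,0,0,0],
    [0,0,0,0,0,0,0],
    [0,0,0,0,0.02,0,0],
    [0,0,0,0,0.03,0,0],
    [0,0,0,0,0.03,-0.04,0],
  ],
)

```text
time: 6.35
eef_pos: [560.6, 13.6, 115.9]
tcp_rot: [-0.0, 0.999, -0.033, -0.004]
ft_force: [0.2, 0.9, 0.0]
finger_gap: -0.2
grasp_force: 0.0
```

Request:
send_rows(
  steps=[
    [0,0,0,0,0.02,-0.03,0],
    [0,0,0,0,-0.01,-0.06,0],
    [0,0,0,0,-0.04,-0.08,0],
    [0,0,0,0,-0.06,-0.08,0],
    [0,0,0,0,-0.06,-0.08,0],
  ],
)

```text
time: 6.85
eef_pos: [566.4, 76.4, 199.8]
tcp_rot: [-0.0, 1.0, -0.032, 0.0]
ft_force: [0.1, -0.9, -0.1]
finger_gap: -0.2
grasp_force: 0.0
```

Request:
send_rows(
  steps=[
    [0,0,0,0,0,0,0],
    [0,0,0,0,0,0,0],
  ],
)

```text
time: 7.05
eef_pos: [566.3, 73.7, 198.8]
tcp_rot: [0.0, 0.999, -0.033, -0.001]
ft_force: [-0.6, -0.3, -0.1]
finger_gap: 0.1
grasp_force: 0.0
```

```bash
python3 go.py 500 -110 200 -0.29
python3 - <<'E'
from h import *
w=shot("wrist"); t=shot("top")
np.savez("last_wpin",**load("wrist")); np.savez("last_tpin",**load("top"))
a=cv2.resize(w["img"][90:260,180:580],(800,340),interpolation=cv2.INTER_CUBIC)
b=cv2.resize(t["img"][150:255,240:400],(396,260),interpolation=cv2.INTER_CUBIC)
c=np.zeros((600,800,3),np.uint8);c[:340]=a;c[340:,:396]=b
cv2.imwrite("pics/w3.png",c[...,::-1])
E
```

```text
t 7.05 at [566.3  73.7 198.8] phi -0.066 F [-0.6 -0.3 -0.1] gap 0.1
shift [-54.1 187.6  -1.1]
rotvec [0.    0.001 0.224]
```

View pics/w3.png

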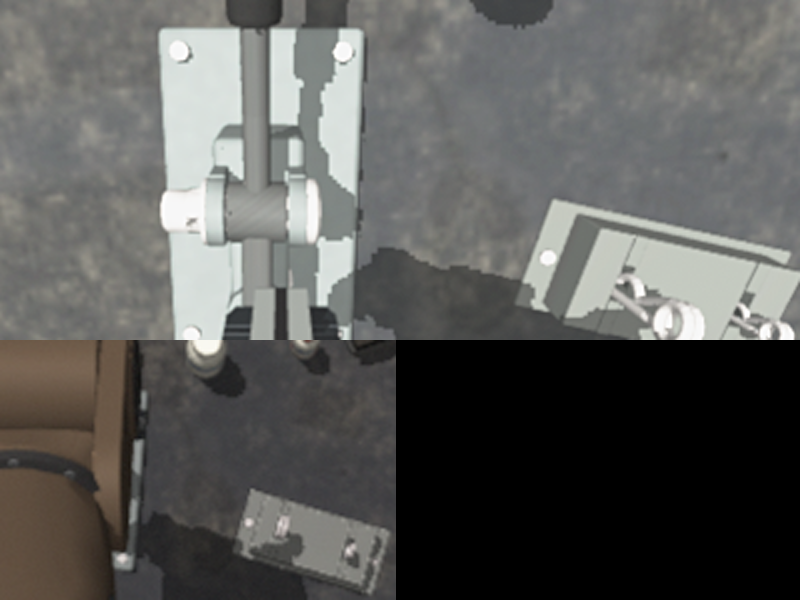

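The home pin's free end is at (162,210), spanning rows 190–229. The dark hole mouth shows at (192,222), and the larger clip's eye is at (677,320).

```bash
python3 - <<'E'
from h import *
w=load("wpin"); S=lambda x,y:(180+(x+.5)/2-.5,90+(y+.5)/2-.5)
g=w["img"][178:220,250:345].astype(float).mean(2)
print(g[8:34,6:26].astype(int))
for n,p,z in [("hole",(192,222),89.5),("free",(162,210),80),("pintop",(178,190),80),("pinbot",(178,229),80),("headR",(320,210),80),("headtop",(311,178),80),("headbot",(311,244),80),("c",(159,28),12),("c",(363,28),12),("bolt",(179,51),14),("bolt",(343,51),14),("bolt",(192,333),14),("eye",(670,320),85)]:
    print(n,onz(w,S(*p),z).round(1))
E
```

```text
[[111 111 112 109 106 140 213 241 241 238 236 233 231 229 227 225 224 228
  235 236]
 [111 112 112 108 113 190 248 249 246 245 244 242 241 240 240 238 237 239
  241 241]
 [111 114 114 110 125 227 253 247 246 245 245 244 244 243 243 242 241 242
  244 244]
 [114 116 116 109 137 236 252 247 246 246 245 245 245 245 245 244 244 245
  245 245]
 [118 122 121 113 156 245 251 248 247 246 246 246 246 246 246 245 245 246
  246 246]
 [120 125 122 118 191 254 250 248 247 247 247 247 247 246 246 246 246 247
  247 247]
 [121 127 124 122 214 255 249 247 247 247 247 247 247 247 247 247 247 247
  247 247]
 [122 125 122 121 216 254 249 247 247 247 247 247 247 247 247 247 247 247
  247 247]
 [123 123 119 120 212 253 249 247 247 247 247 247 247 247 247 247 247 247
  247 247]
 [125 126 121 123 212 253 249 247 247 247 247 247 247 247 247 247 247 247
  247 247]
 [128 128 125 126 213 253 249 247 247 247 247 247 247 247 247 247 247 248
  248 248]
 [129 129 126 128 212 253 249 247 247 247 247 247 247 247 247 247 248 248
  249 250]
 [131 130 126 125 194 251 250 247 247 247 247 247 247 247 247 248 248 241
  241 
[... 742 characters left out ...]
 220 221 222 222
  222 222]
 [123 122 120 118 118 116 114 114 156 203 213 218 218 219 220 221 222 222
  223 222]
 [124 125 125 124 124 122 120 118 155 199 214 218 219 219 219 220 220 222
  221 220]
 [126 129 130 130 129 128 124 123 150 193 214 219 219 219 220 220 220 221
  221 220]
 [128 132 134 133 134 132 127 124 145 188 215 219 220 219 219 220 221 222
  221 220]]
hole [563.5 111.   89.5]
free [567.1 125.6  80. ]
pintop [576.  117.3  80. ]
pinbot [557.7 119.5  80. ]
headR [562.5  54.2  80. ]
headtop [577.6  57.5  80. ]
headbot [546.4  59.1  80. ]
c [647.1 130.6  12. ]
c [640.1  23.7  12. ]
bolt [634.8 121.1  14. ]
bolt [629.2  34.7  14. ]
bolt [469.4 132.3  14. ]
eye [ 499.3 -107.4   85. ]
```

The hole mouth lies 2–3 mm toward -x of the pin axis, as expected. I'll grasp the clip with the tool turned half round (phi ≈ 2.85), so the wrist camera faces the straight leg.

Request:
send_rows(
  steps=[
    [0,0,-0.14,-0.014,0.045,0,40],
    [0,0,-0.28,-0.028,0.09,0,40],
    [0,0,-0.42,-0.042,0.135,0.005,40],
    [0,0,-0.56,-0.056,0.18,0.01,40],
    [0,0,-0.7,-0.056,0.185,0.01,40],
  ],
)

```text
time: 7.65
eef_pos: [496.9, -110.2, 188.7]
tcp_rot: [-0.0, 0.951, 0.31, -0.001]
ft_force: [0.5, 0.6, 1.1]
finger_gap: 34.3
grasp_force: 0.0
```

Request:
send_rows(
  steps=[
    [0,0,-0.14,0,0,0,40],
    [0,0,-0.28,0,0,0,40],
    [0,0,-0.42,0,0,0,40],
    [0,0,-0.56,0,0,0,40],
    [0,0,-0.7,0,0,0,40],
  ],
)

```text
time: 8.15
eef_pos: [498.4, -107.3, 189.1]
tcp_rot: [-0.0, 0.786, 0.619, -0.0]
ft_force: [0.2, 0.2, 0.4]
finger_gap: 34.0
grasp_force: 0.0
```

```bash
python3 go.py 496 -111 180 2.85; python3 -c "
from h import *
print(env.sense()['q'].round(2))"
```

```text
t 8.15 at [ 498.4 -107.3  189.1] phi 1.334 F [0.2 0.2 0.4] gap 34.0
shift [-4.2 -1.5  9.1]
rotvec [-0.    -0.    -1.516]
[-0.34  0.39  1.9  -0.    0.85 -0.1 ]
```

Request:
send_rows(
  steps=[
    [0,0,-0.149,0,0,0,40],
    [0,0,-0.298,0,0,0,40],
    [0,0,-0.447,0,0,0,40],
    [0,0,-0.596,0,0,0,40],
    [0,0,-0.74,0,0,0,40],
  ],
)

```text
time: 8.65
eef_pos: [498.4, -107.2, 189.1]
tcp_rot: [-0.0, 0.509, 0.861, -0.0]
ft_force: [0.1, -0.4, -0.1]
finger_gap: 34.2
grasp_force: 0.0
```

Request:
send_rows(
  steps=[
    [0,0,-0.149,0,0,0,40],
    [0,0,-0.298,0,0,0,40],
    [0,0,-0.447,0,0,0,40],
    [0,0,-0.596,0,0,0,40],
    [0,0,-0.745,0,0,0,40],
  ],
)

```text
time: 9.15
eef_pos: [498.4, -107.2, 189.1]
tcp_rot: [-0.0, 0.16, 0.987, -0.0]
ft_force: [0.8, -0.7, 0.2]
finger_gap: 34.4
grasp_force: 0.0
```

Request:
send_rows(
  steps=[
    [0,0,-0.03,0,0,0,40],
    [0,0,-0.03,0,0,0,40],
  ],
)

```text
time: 9.35
eef_pos: [498.5, -107.0, 189.2]
tcp_rot: [-0.0, 0.15, 0.989, -0.0]
ft_force: [0.1, -0.4, 0.1]
finger_gap: 34.4
grasp_force: 0.0
```

```bash
python3 go.py 496 -111 180 2.85
python3 - <<'E'
from h import *
w=shot("wrist"); np.savez("last_wclip",**load("wrist"))
cv2.imwrite("pics/w4.png",cv2.resize(w["img"][60:310,160:480],(768,600),interpolation=cv2.INTER_CUBIC)[...,::-1])
print(proj(w,[496,-111,79]))
E
```

```text
t 9.35 at [ 498.5 -107.   189.2] phi 2.841 F [ 0.1 -0.4  0.1] gap 34.4
shift [ 1.2 -4.5  9.2]
rotvec [-0.    -0.    -0.009]
[316.81490452 192.64090683]
```

View pics/w4.png

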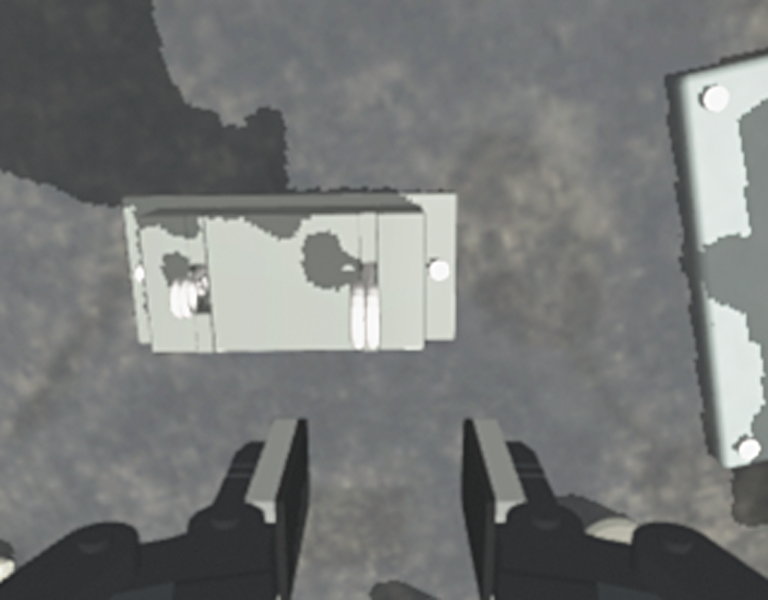

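The larger clip's eye is seen edge-on at (366,316) in this crop, spanning columns 352–380. The spare is at (187,295), and the stand is square to the tool.

```bash
python3 - <<'E'
from h import *
w=load("wclip"); T=pose()
for r in (316,):
  for z in (79,83):
    P=onz(w,(160+366.5/2.4-.5,60+r/2.4-.5),z); print(P.round(1),"tool",(T[:3,:3].T@(P-T[:3,3])).round(1))
for c in (352,381): P=onz(w,(160+c/2.4-.5,60+316/2.4-.5),83); print((T[:3,:3].T@(P-T[:3,3])).round(1))
E
```

```text
[ 493.5 -114.4   79. ] tool [  2.6  -8.6 110.2]
[ 492.5 -114.    83. ] tool [  3.7  -8.5 106.2]
[  3.7 -13.7 106.2]
[  3.7  -3.3 106.2]
```

Request:
send_rows(
  steps=[
    [0,0,-0.01,0.003,-0.0086,0.03,40],
    [0,0,-0.01,0.003,-0.0086,0.065,40],
    [0,0,-0.01,0.003,-0.0086,0.095,40],
    [0,0,-0.01,0.003,-0.0086,0.116,40],
    [0,0,-0.01,0.003,-0.0086,0.116,40],
  ],
)

```text
time: 9.9
eef_pos: [492.2, -113.8, 71.1]
tcp_rot: [-0.002, 0.145, 0.989, 0.0]
ft_force: [1.0, -0.1, 1.0]
finger_gap: 34.6
grasp_force: 0.0
```

Request:
send_rows(
  steps=[
    [0,0,0,0,0,0,0],
    [0,0,0,0,0,0,0],
    [0,0,0,0,0,0,0],
    [0,0,0,0,0,0,0],
    [0,0,0,0,0,0,0],
  ],
  force=100,
)

```text
time: 10.4
eef_pos: [493.9, -114.2, 74.3]
tcp_rot: [0.001, 0.143, 0.99, -0.0]
ft_force: [-0.1, -0.5, 7.5]
finger_gap: 7.8
grasp_force: 98.9
```

Request:
send_rows(
  steps=[
    [0,0,0,0,0,-0.01,0],
    [0,0,0,0,0,-0.03,0],
    [0,0,0,0,0,-0.06,0],
    [0,0,0,0,0,-0.095,0],
    [0,0,0,0,0,-0.125,0],
  ],
)

```text
time: 10.9
eef_pos: [493.1, -113.9, 200.7]
tcp_rot: [0.0, 0.143, 0.99, -0.0]
ft_force: [-0.2, -1.0, -0.4]
finger_gap: 7.9
grasp_force: 97.8
```

Request:
send_rows(
  steps=[
    [0,0,0.11,0,0,0,0],
    [0,0,0.22,0,0,0,0],
    [0,0,0.22,0,0,0,0],
    [0,0,0.22,0,0,0,0],
  ],
)

```text
time: 11.3
eef_pos: [493.1, -113.9, 198.7]
tcp_rot: [0.0, 0.249, 0.968, -0.0]
ft_force: [-0.1, 0.1, -1.1]
finger_gap: 7.9
grasp_force: 97.9
```

```bash
python3 go.py 572 111 205 3.075
python3 - <<'E'
from h import *
w=shot("wrist"); s=shot("side")
np.savez("last_wh",**load("wrist"))
c=np.zeros((600,800,3),np.uint8)
c[:,:480]=cv2.resize(w["img"][80:380,200:440],(480,600),interpolation=cv2.INTER_CUBIC)
c[:,480:]=cv2.resize(s["img"][80:230,340:420],(320,600),interpolation=cv2.INTER_CUBIC)
cv2.imwrite("pics/w5.png",c[...,::-1]); print(proj(s,pose()[:3,3]))
E
```

```text
t 11.3 at [ 493.1 -113.9  198.7] phi 2.637 F [-0.1  0.1 -1.1] gap 7.9
shift [ 39.6 235.   -6.4]
rotvec [-0.     0.    -0.438]
[369.51525495 128.43038671]
```

View pics/w5.png

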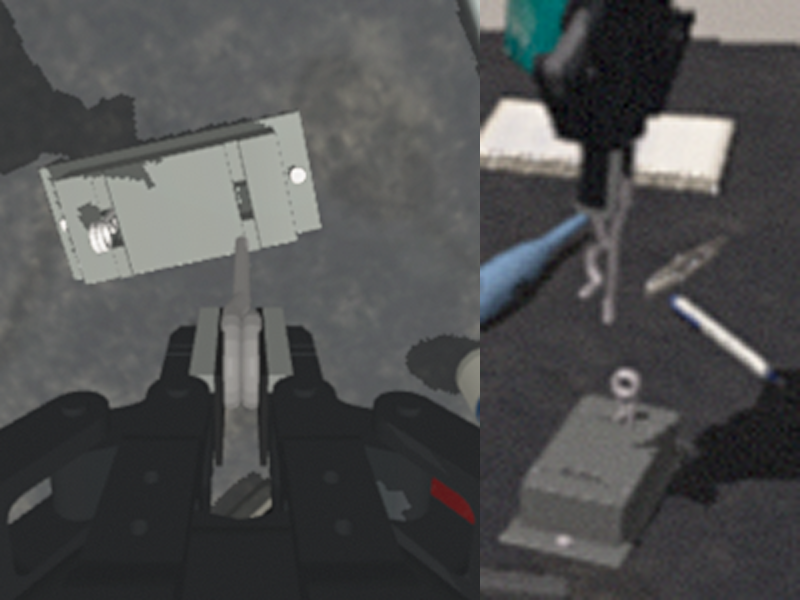

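The clip is held squarely, with its tip at about (240,240) in the crop (native 320,200). The side view shows it hanging upright. I turned the wrong way, so that needs correcting.

```bash
python3 - <<'E'
from h import *
w=load("wh"); T=pose(); Ti=np.linalg.inv(T)
g=w["img"][196:236:3,308:334].astype(int).mean(2).astype(int); print(g)
for uv in [(319.7,200),(320,215)]:
    o,v=ray(w,uv); o=Ti[:3,:3]@o+Ti[:3,3]; v=Ti[:3,:3]@v
    for z in (69,0): print(uv,z,(o+v*(z-o[2])/v[2]).round(2))
for z in (69,40,10): print("proj of expected leg",proj(w,(T@[6,0,z,1])[:3]).round(1))
E
```

```text
[[164 163 163 165 164 164 164 164 164 164 165 166 163 151 149 165 165 164
  165 165 150 145 165 165 164 165]
 [164 164 164 164 164 164 164 165 165 154 126 107 109 110 119 144 162 166
  165 165 149 133 153 165 164 165]
 [164 163 163 164 164 164 164 166 166 144 108 109 111 111 118 135 154 165
  166 166 165 148 140 165 166 163]
 [163 164 164 165 165 166 167 166 160 134 108 110 111 111 109 117 134 138
  125 116 111 100  90  88  90  91]
 [139 134 120 101  88  89  92  87  87  96 108 110 112 112 111 109 100  92
   91  91  91  93  94  93  92  92]
 [ 89  90  91  92  92  92  90  89  90  99 110 111 111 111 110 108 103  96
   93  94  98  98  97  94  93  92]
 [ 90  90  90  89  89  91  89  90  91 101 110 111 112 111 110 108 101  91
   91  92  93  96  98  99  98  97]
 [ 90  90  90  91  90  90  90  90  93 103 110 111 111 111 110 109 101  94
   96  97  99  99  99  99  99  98]
 [ 90  89  88  88  90  91  92  92  96 104 110 111 111 111 111 108 101  92
   92  92  91  92  94  94  96  97]
 [ 91  91  91  90  92  92  92  93  99 108 111 110 111 111 110 108 101  95
   92  92  91  91  92  93  92  91]
 [ 95  97  95  92  92  92  92  93  98 104 104 103 105 107 108 109 103  92
   90  90  91  92  93  93  93  91]
 [ 90  90  88  89  89  90  92  92  98 102 105 105 107 107 108 109 106  97
   89  91  91  92  93  94  95  96]
 [ 91  89  89  90  93  98 101 104 104 105 107 108 108 108 108 109 104  93
   91  92  94  94  93  93  93  93]
 [109  87  38  73 104 105 104 103 104 103 103 103 104 110 114 112 101  97
   96  89  62  36  31  78 108 107]]
(319.7, 200) 69 [ 7.17 -1.78 69.  ]
(319.7, 200) 0 [29.18 -1.72  0.  ]
(320, 215) 69 [-4.55 -1.55 69.  ]
(320, 215) 0 [21.41 -1.57  0.  ]
proj of expected leg [322.1 201.5]
proj of expected leg [322.4 215.5]
proj of expected leg [322.9 235.2]
```

Request:
send_rows(
  steps=[
    [0,0,-0.146,0,0,0,0],
    [0,0,-0.292,0,0,0,0],
    [0,0,-0.438,0,0,0,0],
    [0,0,-0.438,0,0,0,0],
  ],
)

```text
time: 11.8
eef_pos: [493.2, -114.0, 198.2]
tcp_rot: [-0.0, 0.033, 0.999, 0.0]
ft_force: [0.2, 0.0, -0.7]
finger_gap: 7.8
grasp_force: 97.8
```

Request:
send_rows(
  steps=[
    [0,0,0,-0.008,0.035,-0.017,0],
    [0,0,0,-0.02,0.08,-0.017,0],
    [0,0,0,-0.033,0.125,-0.017,0],
    [0,0,0,-0.046,0.17,-0.017,0],
    [0,0,0,-0.056,0.21,-0.017,0],
  ],
)

```text
time: 12.3
eef_pos: [564.2, 93.8, 215.3]
tcp_rot: [0.0, 0.036, 0.999, -0.0]
ft_force: [-0.3, -0.1, -0.4]
finger_gap: 8.0
grasp_force: 97.9
```

Request:
send_rows(
  steps=[
    [0,0,0,-0.006,0.0186,0,0],
    [0,0,0,-0.006,0.0186,0,0],
    [0,0,0,-0.006,0.0186,0.015,0],
    [0,0,0,-0.006,0.0186,0.03,0],
    [0,0,0,-0.006,0.0186,0.04,0],
  ],
)

```text
time: 12.8
eef_pos: [570.4, 108.9, 174.3]
tcp_rot: [-0.001, 0.036, 0.999, -0.0]
ft_force: [-0.1, -0.3, -1.5]
finger_gap: 7.9
grasp_force: 98.0
```

Request:
send_rows(
  steps=[
    [0,0,0,0,0,0,0],
    [0,0,0,0,0,0,0],
    [0,0,0,0,0,0,0],
  ],
)

```text
time: 13.1
eef_pos: [571.2, 109.5, 176.0]
tcp_rot: [0.001, 0.035, 0.999, 0.0]
ft_force: [-0.6, 0.8, -1.4]
finger_gap: 7.9
grasp_force: 97.9
```

```bash
python3 go.py 570 110 169 3.0756
python3 - <<'E'
from h import *
w=shot("wrist"); s=shot("side")
np.savez("last_wq",**load("wrist"));np.savez("last_sq",**load("side"))
c=np.zeros((600,800,3),np.uint8)
c[:,:480]=cv2.resize(w["img"][120:270,260:380],(480,600),interpolation=cv2.INTER_CUBIC)
c[:,480:]=cv2.resize(s["img"][155:275,290:354],(320,600),interpolation=cv2.INTER_CUBIC)
cv2.imwrite("pics/w6.png",c[...,::-1])
E
```

```text
t 13.1 at [571.2 109.5 176. ] phi 3.072 F [-0.6  0.8 -1.4] gap 7.9
shift [1.3 0.4 7. ]
rotvec [ 0.     0.001 -0.004]
```

View pics/w6.png

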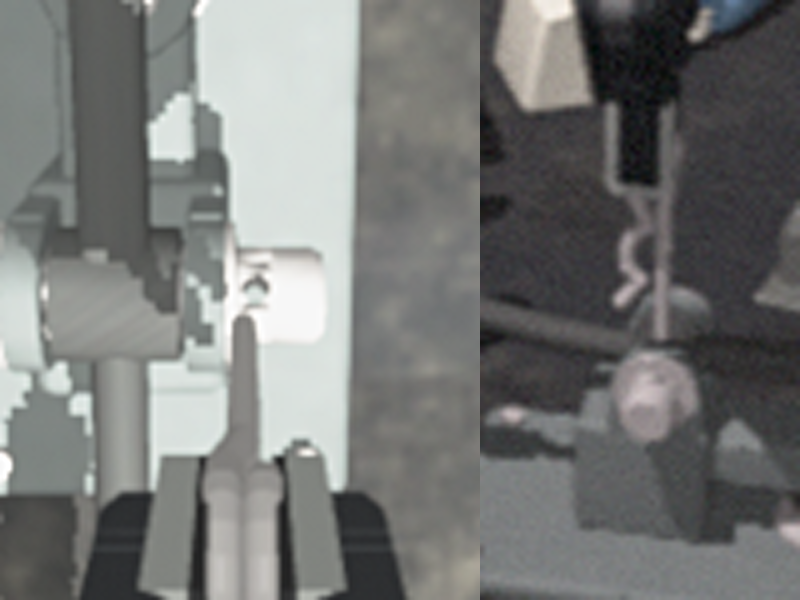

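The wrist image shows the hole mouth at crop (256,290), native (324,192.5), and the clip tip at (245,320), native (321.3,200). The side view shows the straight leg just above the pin.

```bash
python3 - <<'E'
from h import *
w=load("wq"); T=pose()
g=w["img"][180:206,310:344].astype(int).mean(2).astype(int)
print("     "+" ".join(f"{c:3d}" for c in range(310,344)))
for i,r in enumerate(g): print(180+i," ".join(f"{v:3d}" for v in r))
h=onz(w,(323.7,192.2),89.5); t=onz(w,(321,199.5),107)
print("hole",h.round(2),"tip",t.round(2),"d",(h-t).round(2),"tool",(T[:3,:3].T@(h-t)).round(2))
E
```

```text
310 311 312 313 314 315 316 317 318 319 320 321 322 323 324 325 326 327 328 329 330 331 332 333 334 335 336 337 338 339 340 341 342 343
180 120 130 144 142 138 142 174 199 182 192 225 224 223 223 222 222 222 223 225 225 226 227 226 226 225 225 223 224 223 223 223 222 222 222
181 121 128 144 150 146 149 181 210 185 168 198 199 200 203 208 213 213 212 205 206 206 207 205 205 205 203 202 206 218 225 224 223 222 223
182 121 121 139 157 154 155 189 220 186 133 146 155 159 162 170 179 182 176 161 158 157 157 156 155 155 153 153 160 184 208 219 224 223 223
183 122 124 145 165 162 164 202 229 200 146 163 179 191 199 208 216 222 214 180 169 167 166 165 164 163 162 162 162 162 165 196 223 224 223
184 126 126 138 152 150 161 215 238 216 166 188 211 226 236 241 243 244 236 210 196 193 192 190 188 188 186 186 185 179 166 188 223 223 222
185 127 127 126 127 123 142 218 245 226 178 188 200 213 218 217 210 211 221 223 218 216 216 215 215 213 211 208 206 201 190 201 221 223 223
186 129 129 128 126 122 129 215 248 232 201 213 207 191 176 162 149 159 208 230 229 227 228 226 226 224 222 220 219 217 211 
[... 2080 characters left out ...]
247 247 247 247 248 247 229 220 221
202 123 121 122 177 225 223 245 251 143 127 135 134 128 155 241 251 247 246 245 245 245 246 246 246 246 246 246 247 247 248 245 226 221 222
203 123 121 123 178 225 222 240 242 138 128 134 134 128 141 231 251 247 245 245 245 245 245 245 246 246 246 246 247 247 246 237 221 221 222
204 117 116 119 176 224 220 231 225 134 128 134 134 129 139 222 250 246 243 239 239 240 241 242 242 243 244 245 245 244 236 225 220 221 222
205 115 116 119 171 219 218 231 226 134 129 134 134 130 136 201 239 237 232 223 223 226 227 229 231 232 233 234 235 232 224 221 221 222 222
hole [562.55 111.21  89.5 ] tip [562.88 109.   107.  ] d [ -0.33   2.21 -17.5 ] tool [ 0.5   2.18 17.5 ]
```

Request:
send_rows(
  steps=[
    [0,0,0,0.001,0.0023,0.003,0],
    [0,0,0,0.001,0.0023,0.006,0],
    [0,0,0,0.001,0.0023,0.01,0],
    [0,0,0,0.001,0.0023,0.014,0],
    [0,0,0,0.001,0.0023,0.014,0],
  ],
)

```text
time: 13.7
eef_pos: [569.9, 112.1, 160.5]
tcp_rot: [-0.001, 0.035, 0.999, -0.0]
ft_force: [0.4, 1.1, -0.9]
finger_gap: 8.1
grasp_force: 97.9
```

```bash
python3 go.py 570 111.8 160 3.0756
python3 - <<'E'
from h import *
w=shot("wrist"); np.savez("last_wq2",**load("wrist"))
g=w["img"][180:206,310:336].astype(int).mean(2).astype(int)
print("     "+" ".join(f"{c:3d}" for c in range(310,336)))
for i,r in enumerate(g): print(180+i," ".join(f"{v:3d}" for v in r))
E
```

```text
t 13.7 at [569.9 112.1 160.5] phi 3.072 F [ 0.4  1.1 -0.9] gap 8.1
shift [-0.2 -0.2  0.5]
rotvec [-0.    -0.001 -0.003]
     310 311 312 313 314 315 316 317 318 319 320 321 322 323 324 325 326 327 328 329 330 331 332 333 334 335
180 150 147 130 105 169 230 225 223 222 221 221 221 221 222 221 221 220 220 220 220 221 221 221 221 221 221
181 166 163 141 113 157 218 226 223 221 221 221 221 221 221 221 221 220 221 221 221 221 221 221 221 221 220
182 111 108 112 125 142 187 221 223 222 221 220 220 221 220 221 221 221 221 221 221 221 221 221 221 221 221
183 103 103 117 141 149 173 214 223 222 221 220 220 220 220 220 221 221 222 222 222 222 222 222 221 221 221
184 115 114 130 155 160 176 213 223 222 221 220 220 220 220 221 221 221 222 223 223 223 222 222 221 221 221
185 121 123 141 168 170 178 213 223 222 221 220 221 220 220 221 221 222 222 224 223 223 222 222 221 221 221
186 122 124 147 176 177 181 213 224 223 222 221 221 220 221 222 222 223 224 224 224 224 224 224 223 222 223
187 117 116 142 181 187 184 213 225 224 224 223 222 222 222 223 224 225 226 226 226 226 226 225 225 223 223
188 118
[... 1236 characters left out ...]
 125 179 245 249 247 246 246 246 246 246 245 245 245
200 213 205 236 246 204 191 176 132 122 131 134 134 130 130 186 248 249 247 247 247 247 247 246 246 246 246
201 218 212 239 250 241 241 240 189 129 131 134 134 131 146 223 252 249 247 247 247 247 247 247 247 246 246
202 222 216 242 252 250 251 255 241 138 130 135 134 130 154 243 253 248 247 247 247 247 247 247 247 247 246
203 195 189 226 249 246 249 255 226 134 130 134 134 129 142 233 253 248 247 247 247 247 247 247 247 247 247
204 136 129 155 198 228 250 252 155 122 130 134 134 129 137 219 251 248 247 247 247 247 247 247 247 247 247
205 132 126 148 185 218 250 254 170 124 131 135 134 129 138 224 252 248 247 247 247 247 247 247 247 247 247
```

Leg and mouth now share columns about 317–324, so y is aligned. Feeling downward next.

Request:
send_rows(
  steps=[
    [0,0,0,0,0,0.0005,0],
    [0,0,0,0,0,0.001,0],
    [0,0,0,0,0,0.0015,0],
    [0,0,0,0,0,0.002,0],
    [0,0,0,0,0,0.002,0],
  ],
)

```text
time: 14.25
eef_pos: [570.1, 112.1, 159.3]
tcp_rot: [-0.0, 0.035, 0.999, -0.0]
ft_force: [0.3, 0.8, -0.7]
finger_gap: 7.9
grasp_force: 97.9
```

Request:
send_rows(
  steps=[
    [0,0,0,0,0,0.0005,0],
    [0,0,0,0,0,0.001,0],
    [0,0,0,0,0,0.0015,0],
    [0,0,0,0,0,0.0015,0],
  ],
)

```text
time: 14.65
eef_pos: [570.1, 112.1, 157.7]
tcp_rot: [-0.0, 0.035, 0.999, -0.0]
ft_force: [0.5, -0.0, -0.8]
finger_gap: 8.2
grasp_force: 97.9
```

Request:
send_rows(
  steps=[
    [0,0,0,0,0,0.0005,0],
    [0,0,0,0,0,0.001,0],
    [0,0,0,0,0,0.0015,0],
    [0,0,0,0,0,0.0015,0],
  ],
)

```text
time: 15.05
eef_pos: [570.1, 112.1, 156.2]
tcp_rot: [-0.0, 0.035, 0.999, -0.0]
ft_force: [0.5, -0.1, -0.6]
finger_gap: 7.9
grasp_force: 97.9
```

Request:
send_rows(
  steps=[
    [0,0,0,0,0,0.0005,0],
    [0,0,0,0,0,0.001,0],
    [0,0,0,0,0,0.001,0],
  ],
)

```text
time: 15.35
eef_pos: [570.1, 112.1, 155.2]
tcp_rot: [-0.0, 0.035, 0.999, -0.0]
ft_force: [0.5, 0.3, -0.8]
finger_gap: 7.8
grasp_force: 97.9
```

Request:
send_rows(
  steps=[
    [0,0,0,0,0,0.0005,0],
    [0,0,0,0,0,0.001,0],
    [0,0,0,0,0,0.001,0],
  ],
)

```text
time: 15.65
eef_pos: [570.2, 112.1, 154.3]
tcp_rot: [0.0, 0.035, 0.999, -0.0]
ft_force: [0.6, 1.0, -0.7]
finger_gap: 7.7
grasp_force: 98.0
```

Request:
send_rows(
  steps=[
    [0,0,0,0,0,0.0005,0],
    [0,0,0,0,0,0.001,0],
    [0,0,0,0,0,0.001,0],
  ],
)

```text
time: 15.95
eef_pos: [570.2, 112.1, 153.3]
tcp_rot: [0.0, 0.035, 0.999, -0.0]
ft_force: [0.7, -1.5, -0.0]
finger_gap: 7.9
grasp_force: 98.0
```

Request:
send_rows(
  steps=[
    [0,0,0,0,0,0.0005,0],
    [0,0,0,0,0,0.001,0],
    [0,0,0,0,0,0.001,0],
  ],
)

```text
time: 16.25
eef_pos: [570.3, 112.1, 152.4]
tcp_rot: [0.0, 0.035, 0.999, -0.0]
ft_force: [2.2, 0.7, 1.1]
finger_gap: 8.1
grasp_force: 98.1
```

Request:
send_rows(
  steps=[
    [0,0,0,-0.0005,0,0,0],
    [0,0,0,-0.001,0,0,0],
    [0,0,0,-0.001,0,0,0],
  ],
)

```text
time: 16.55
eef_pos: [570.9, 112.0, 152.2]
tcp_rot: [-0.0, 0.035, 0.999, -0.0]
ft_force: [-0.7, -0.1, 0.7]
finger_gap: 8.1
grasp_force: 98.1
```

Request:
send_rows(
  steps=[
    [0,0,0,-0.0005,0,0,0],
    [0,0,0,-0.001,0,0,0],
    [0,0,0,-0.001,0,0,0],
  ],
)

```text
time: 16.85
eef_pos: [571.6, 112.0, 152.1]
tcp_rot: [-0.001, 0.035, 0.999, -0.0]
ft_force: [-3.8, 1.2, 1.8]
finger_gap: 7.6
grasp_force: 98.2
```

Request:
send_rows(
  steps=[
    [0,0,0,-0.0005,0,0,0],
    [0,0,0,-0.001,0,0,0],
    [0,0,0,-0.001,0,0,0],
  ],
)

```text
time: 17.15
eef_pos: [572.9, 111.9, 152.2]
tcp_rot: [-0.0, 0.035, 0.999, -0.0]
ft_force: [-4.1, 0.6, 1.5]
finger_gap: 7.9
grasp_force: 98.2
```

Request:
send_rows(
  steps=[
    [0,0,0,-0.0005,0,0,0],
    [0,0,0,-0.001,0,0,0],
    [0,0,0,-0.001,0,0,0],
  ],
)

```text
time: 17.45
eef_pos: [574.1, 111.8, 152.1]
tcp_rot: [-0.0, 0.035, 0.999, -0.0]
ft_force: [-4.2, 0.6, -0.5]
finger_gap: 7.9
grasp_force: 98.1
```

Request:
send_rows(
  steps=[
    [0,0,0,0.0008,0,0,0],
    [0,0,0,0.0008,0,0.0005,0],
    [0,0,0,0.0008,0,0.001,0],
    [0,0,0,0.0008,0,0.002,0],
  ],
)

```text
time: 17.85
eef_pos: [573.6, 111.9, 150.4]
tcp_rot: [0.0, 0.035, 0.999, -0.0]
ft_force: [-1.4, 0.0, -0.3]
finger_gap: 7.9
grasp_force: 98.0
```

Request:
send_rows(
  steps=[
    [0,0,0,0,0,0.0005,0],
    [0,0,0,0,0,0.001,0],
    [0,0,0,0,0,0.0015,0],
    [0,0,0,0,0,0.002,0],
  ],
)

```text
time: 18.25
eef_pos: [573.4, 111.9, 148.2]
tcp_rot: [0.0, 0.035, 0.999, -0.0]
ft_force: [-0.8, 0.4, 0.7]
finger_gap: 8.1
grasp_force: 98.0
```

Going in freely. Continuing down gently.

Request:
send_rows(
  steps=[
    [0,0,0,0,0,0.0007,0],
    [0,0,0,0,0,0.0014,0],
    [0,0,0,0,0,0.002,0],
    [0,0,0,0,0,0.003,0],
  ],
)

```text
time: 18.65
eef_pos: [573.4, 111.9, 145.3]
tcp_rot: [0.0, 0.035, 0.999, -0.0]
ft_force: [0.1, 0.3, 1.4]
finger_gap: 8.0
grasp_force: 98.0
```

Request:
send_rows(
  steps=[
    [0,0,0,0,0,0.0007,0],
    [0,0,0,0,0,0.0014,0],
    [0,0,0,0,0,0.002,0],
    [0,0,0,0,0,0.003,0],
  ],
)

```text
time: 19.05
eef_pos: [573.5, 111.9, 142.5]
tcp_rot: [0.0, 0.035, 0.999, -0.0]
ft_force: [-1.0, 0.6, 3.3]
finger_gap: 8.2
grasp_force: 98.3
```

Request:
send_rows(
  steps=[
    [0,0,0,0,0,0.0007,0],
    [0,0,0,0,0,0.0014,0],
    [0,0,0,0,0,0.002,0],
    [0,0,0,0,0,0.0025,0],
  ],
)

```text
time: 19.45
eef_pos: [573.5, 111.9, 139.8]
tcp_rot: [0.0, 0.035, 0.999, -0.0]
ft_force: [0.6, -0.6, 1.9]
finger_gap: 8.1
grasp_force: 98.3
```

Request:
send_rows(
  steps=[
    [0,0,0,0,0,0.0007,0],
    [0,0,0,0,0,0.0014,0],
    [0,0,0,0,0,0.002,0],
    [0,0,0,0,0,0.0025,0],
  ],
)

```text
time: 19.85
eef_pos: [573.5, 111.9, 137.3]
tcp_rot: [0.0, 0.035, 0.999, -0.0]
ft_force: [1.0, -0.7, 3.2]
finger_gap: 8.1
grasp_force: 98.3
```

Request:
send_rows(
  steps=[
    [0,0,0,0,0,0.0008,0],
    [0,0,0,0,0,0.0016,0],
    [0,0,0,0,0,0.0024,0],
    [0,0,0,0,0,0.003,0],
  ],
)

```text
time: 20.25
eef_pos: [573.9, 111.8, 134.6]
tcp_rot: [0.001, 0.035, 0.999, -0.0]
ft_force: [2.4, -1.0, 6.7]
finger_gap: 7.6
grasp_force: 98.8
```

Request:
send_rows(
  steps=[
    [0,0,0,0,0,0.0008,0],
    [0,0,0,0,0,0.0016,0],
    [0,0,0,0,0,0.0024,0],
    [0,0,0,0,0,0.003,0],
  ],
)

```text
time: 20.65
eef_pos: [573.6, 111.9, 131.3]
tcp_rot: [0.0, 0.035, 0.999, 0.0]
ft_force: [2.5, 0.4, 4.6]
finger_gap: 8.0
grasp_force: 98.4
```

Request:
send_rows(
  steps=[
    [0,0,0,0,0,0.0008,0],
    [0,0,0,0,0,0.0016,0],
    [0,0,0,0,0,0.0024,0],
    [0,0,0,0,0,0.003,0],
  ],
)

```text
time: 21.05
eef_pos: [573.4, 111.9, 128.1]
tcp_rot: [0.0, 0.035, 0.999, -0.0]
ft_force: [3.5, -0.5, 1.6]
finger_gap: 7.9
grasp_force: 98.4
```

Request:
send_rows(
  steps=[
    [0,0,0,0,0,0.001,0],
    [0,0,0,0,0,0.002,0],
    [0,0,0,0,0,0.003,0],
    [0,0,0,0,0,0.004,0],
  ],
)

```text
time: 21.45
eef_pos: [573.3, 111.9, 124.1]
tcp_rot: [-0.0, 0.035, 0.999, -0.0]
ft_force: [4.8, -0.5, 1.7]
finger_gap: 7.8
grasp_force: 98.3
```

Request:
send_rows(
  steps=[
    [0,0,0,0,0,0.001,0],
    [0,0,0,0,0,0.002,0],
    [0,0,0,0,0,0.003,0],
  ],
)

```text
time: 21.75
eef_pos: [573.1, 111.9, 121.0]
tcp_rot: [-0.0, 0.035, 0.999, -0.0]
ft_force: [3.2, -0.5, -1.3]
finger_gap: 7.6
grasp_force: 98.2
```

Request:
send_rows(
  steps=[
    [0,0,0,0,0,0.0007,0],
    [0,0,0,0,0,0.0014,0],
    [0,0,0,0,0,0.002,0],
  ],
)

```text
time: 22.05
eef_pos: [573.1, 111.9, 119.1]
tcp_rot: [-0.0, 0.035, 0.999, -0.0]
ft_force: [2.6, -0.5, -0.1]
finger_gap: 7.8
grasp_force: 98.2
```

Request:
send_rows(
  steps=[
    [0,0,0,0,0,0.0005,0],
    [0,0,0,0,0,0.001,0],
    [0,0,0,0,0,0.001,0],
  ],
)

```text
time: 22.35
eef_pos: [573.1, 111.9, 118.2]
tcp_rot: [-0.0, 0.035, 0.999, -0.0]
ft_force: [1.6, -0.8, -1.5]
finger_gap: 7.9
grasp_force: 98.2
```

Request:
send_rows(
  steps=[
    [0,0,0,0,0,0.0005,0],
    [0,0,0,0,0,0.001,0],
    [0,0,0,0,0,0.001,0],
  ],
)

```text
time: 22.65
eef_pos: [573.2, 111.9, 117.2]
tcp_rot: [-0.0, 0.035, 0.999, -0.0]
ft_force: [1.8, -0.1, 1.1]
finger_gap: 8.0
grasp_force: 98.2
```

Request:
send_rows(
  steps=[
    [0,0,0,0,0,0.0005,0],
    [0,0,0,0,0,0.001,0],
    [0,0,0,0,0,0.001,0],
  ],
)

```text
time: 22.95
eef_pos: [573.4, 111.9, 116.6]
tcp_rot: [0.0, 0.035, 0.999, -0.0]
ft_force: [1.1, 0.2, 4.8]
finger_gap: 7.7
grasp_force: 98.6
```

The spring dipped, then force rose again at 116.6, so the pin sits in the bow. I'll ease up slightly and release.

Request:
send_rows(
  steps=[
    [0,0,0,0,0,-0.0008,0],
    [0,0,0,0,0,-0.0008,0],
    [0,0,0,0,0,-0.0008,30],
    [0,0,0,0,0,-0.0008,30],
    [0,0,0,0,0,-0.0008,30],
  ],
  force=20,
)

```text
time: 23.45
eef_pos: [573.1, 111.9, 116.9]
tcp_rot: [-0.0, 0.035, 0.999, -0.0]
ft_force: [-0.1, -0.0, 0.3]
finger_gap: 25.9
grasp_force: 0.0
```

Request:
send_rows(
  steps=[
    [0,0,0,0,0,0,30],
    [0,0,0,0,0,-0.005,30],
    [0,0,0,0,0,-0.015,30],
    [0,0,0,0,0,-0.04,30],
    [0,0,0,0,0,-0.07,30],
  ],
)

```text
time: 23.95
eef_pos: [573.0, 111.8, 188.0]
tcp_rot: [-0.001, 0.035, 0.999, -0.0]
ft_force: [0.4, 0.0, -0.1]
finger_gap: 25.4
grasp_force: 0.0
```

Request:
send_rows(
  steps=[
    [0,0,0,0,0.04,-0.03,30],
    [0,0,0,0,0.04,-0.03,30],
    [0,0,0,0,0.04,-0.03,30],
    [0,0,0,0,0.04,-0.03,30],
  ],
)

```text
time: 24.35
eef_pos: [575.6, 151.3, 216.6]
tcp_rot: [-0.001, 0.035, 0.999, -0.0]
ft_force: [0.9, -0.5, -0.9]
finger_gap: 25.5
grasp_force: 0.0
```

```bash
python3 - <<'E'
from h import *
print(env.sense()["ft_force"].round(1), pose()[:3,3].round(1))
w=shot("wrist"); s=shot("side")
# bright/wire edges: mask of brightness for clip in the side view around pin
for P in ([566,111,80],[572,111,122],[566,111,48],[572,111,134]): print(P,"side",proj(s,P).round(1),"wrist",proj(w,P).round(1))
g=s["img"][190:262,305:345].astype(int).mean(2)//10
for i,r in enumerate(g): print(190+i,"".join(f"{int(v):3d}" for v in r))
E
```

```text
[ 0.9 -0.5 -0.9] [575.6 151.3 216.6]
[566, 111, 80] side [322.8 233.7] wrist [279.2 179.8]
[572, 111, 122] side [319.9 213.7] wrist [273.1 199. ]
[566, 111, 48] side [322.4 248.2] wrist [283.3 172.7]
[572, 111, 134] side [320.  207.8] wrist [270.8 203.5]
190   5  6  5  5  5  5  6  6  6  6  6  7  6  6  6  5  5  6  5  5  6  6  6  6  6  6  6  6  5  6  5  5  5  5  5  5  5  5  6  5
191   5  5  6  5  6  5  6  6  5  6  6  6  6  6  5  6  6  6  5  5  5  5  6  5  5  5  6  5  5  5  5  6  5  5  5  5  6  5  6  6
192   5  5  6  5  5  5  5  5  6  6  6  6  6  6  6  5  5  6  6  6  5  6  5  5  6  5  5  5  5  5  5  6  5  6  6  6  5  5  6  5
193   5  5  5  5  6  6  5  5  5  5  5  5  6  6  6  5  5  5  5  6  6  5  6  5  5  6  5  5  6  5  5  5  5  6  5  5  6  5  5  6
194   5  5  6  6  6  6  5  6  5  6  5  5  6  5  5  6  5  5  6  6  6  6  5  5  5  5  5  6  5  6  5  5  5  5  5  6  5  5  5  5
195   6  6  5  6  5  6  5  5  5  5  5  6  6  6  6  6  6  6  6  6  6  6  6  6  6  5  6  5  5  5  5  5  5  5  5  5  5  5  6  6
196   5  5  5  6  6  5  5  5  5  6  6  5  5  5  6  5  6  6  6  6  6  6  6  5  6  5  5  5  5  5 
[... 7454 characters left out ...]
  9  9  9  9  9  9  9  7  7  7  7  7  6  6  6  5  5  6  6  6  6  6  6  6  6
257  12 12 12 11  9  9  9  9  9  9  9  9  9  9  8  9  9  9  9  9  9  9  8  7  7  7  7  7  6  6  6  5  6  6  6  6  6  6  5  6
258  12 12 12 12 10  9  9  9  9  9  9  9  9  9  9  9  9  9  9  9  9  9  8  8  7  7  7  6  7  6  5  5  6  6  5  6  6  5  5  5
259  12 12 12 12 10  8  9  8  8  9  9  9  9  9  9  9  9  8  9  9  9  9  9  7  7  7  7  7  7  6  5  5  6  6  6  6  8  8  8  8
260  12 12 12 12 11  9  8  9  9  9  9  9  9  9  9  8  9  8  9  9  9  9  9  8  8  7  7  7  6  6  6  6  5  6  6  7 10 12 11 11
261  12 12 12 12 12 11 12 11 12 11 11 11 10  9  9  9  9  9  9  9  9  8  8  8  8  7  7  7  6  6  5  6  5  5  5  7 11 12 12 12
```

```bash
python3 - <<'E'
from h import *
s=load("side")
for P in ([567,125,80],[567,125,90],[567,125,70],[566,111,120],[566,111,124],[562.5,56,95]): print(P,proj(s,P).round(1))
w=shot("wrist"); g=w["img"][165:215,255:300].astype(int).mean(2)//10
for i,r in enumerate(g): print(165+i,"".join(f"{int(v):3d}" for v in r))
E
```

```text
[567, 125, 80] [321.4 238.2]
[567, 125, 90] [321.6 233.5]
[567, 125, 70] [321.3 242.8]
[566, 111, 120] [323.3 214.9]
[566, 111, 124] [323.4 212.9]
[562.5, 56, 95] [327.7 210.8]
165   8  9 11 11 11 11 11 11 11 11 11 11 10 10 10 10 11 13 15 15 13  8  8  8  8 10 16 21 22 21 21 22 22 22 22 22 22 21 22 22 22 22 22 22 22
166   8  7  7  7  7  7  7  8 11 13 12 12 12 12 11 11 13 16 16 16 14  9  8  8  9 11 16 20 19 17 19 21 22 22 22 22 22 22 22 22 22 22 22 22 22
167   8  7  7  7  7  7  6  9 12 14 13 13 13 13 12 13 15 18 17 16 14  9  8  8  9 11 15 18 16 14 14 17 21 22 22 22 22 22 22 22 22 22 22 22 22
168   8  8  8  8  8  7  7 10 14 15 14 14 14 14 13 14 17 19 18 16 14 10  8  8  9 11 13 15 14 14 13 15 19 22 22 22 22 22 22 22 22 22 22 22 22
169   9  9  9  9  9  8  7 11 15 15 15 15 15 15 14 14 17 20 18 15 13 10  9  9 10 11 12 13 13 13 12 14 18 21 21 21 21 21 22 22 22 22 22 22 22
170   9  9 10 10 10  9  7 12 16 16 16 16 16 15 15 15 18 21 18 14 12 11 12 14 17 19 21 19 14 13 13 14 16 17 17 17 17 18 21 22 22 22 22 22 22
171  10 10 10 10 10  9  8 13 17 17 17 16 16 16 16 17 21 22 18 16 15 14 15 18 19 22 
[... 5376 characters left out ...]

210  12 10 16 22 22 22 22 21 22 24 24 24 24 24 22 23 24 24 24 24 22 21 23 23 22 20 21 21 21 21 22 22 22 22 22 21 21 21 21 21 21 21 21 22 22
211  12 10 16 22 22 22 22 21 22 24 24 24 24 24 23 23 24 24 24 24 23 21 23 22 21 21 21 21 21 21 21 22 22 22 22 22 21 21 21 21 21 21 21 22 22
212  12 10 17 22 22 22 22 21 22 24 24 24 24 24 23 23 24 24 24 24 23 19 21 22 21 20 21 21 21 21 21 21 22 22 22 21 21 21 21 21 21 21 22 22 21
213  12 10 17 22 22 22 22 22 22 24 24 24 24 24 23 23 24 24 24 25 23 16 18 20 20 20 21 21 21 21 21 21 21 22 22 22 21 21 21 21 22 22 22 22 22
214  12 10 16 22 22 22 22 22 22 24 24 24 24 24 23 22 24 24 24 25 24 16 16 19 20 21 21 21 21 21 21 21 21 21 22 21 21 21 21 21 22 22 22 22 22
```

```bash
python3 -c "
from h import *
print(env.sign_off())"
```

```text
the job is handed in; nothing more can be done
None
```

The pin is home and the larger R-clip is through its cross-hole with the bent leg round the pin. The clip is released and the job is handed in at about 24 s. The hand-in returned no verdict; by my last images the clip leans about 0.1 rad and sits perhaps 2–3 mm low, against the 4.5 mm limit.

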